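Release the tyre inflator from the air coupler

TASK

Free the tyre inflator from the quick coupler on the air station: by its red-knobbed lever, pull the brass spring sleeve back and turn it over until it drops into the park notch and stays there by itself. Then slide the inflator, by its orange paddle, all the way out of the coupler to the end of its rails. Leave the sleeve parked and do not move the other things on the table.

Things in the scene. Friction and masses are not known exactly. Their poses are not given: they have to be found in the camera images.
- station: Air station, fixed: dark steel base 190 x 350 x 12 mm, spanning x -60..130, y -125..225 mm in its own frame (z up). Origin: on the table, below the coupler's axis, which runs along the station's y, 75 mm up. Along y: blue block with dial (y -112..-77, x +-35, top 122 mm), brass sleeve (50 mm diameter), yellow gate, plug, inflator on rails. Tray of brass adapters: x 70..126, y 40..200, below 55 mm.
- gate (a point): Yellow gate plate, a bridge over the axis (station y -15..20, x +-49 mm, top at 117 mm); this point: on its top, (0, 0, 117) mm, axes as the station's. The lever stands in its slot: from locked it can go only straight back (station -y); at least 20 mm back (stop at 26) it can turn to +x; after the full 50 degree turn (47 at least) its spring drops it forwards (+y) into the park notch, where it stays.
- lever_knob (a point): Centre of the red ball, 26 mm diameter, on the lever, a 10 mm rod straight out from the coupler's axis, 105 mm from axis to ball centre. Locked: leans 25 degrees to station -x, ball at about (-44, 0, 170) mm in the station's frame. Parked: leans 25 degrees to +x, ball at about (44, -12, 170); upright half-way, 180 high. Pinch it, or push it from its +y side, slightly -x of it, to -y, then +x.
- sleeve (a joint): How far the sleeve is pulled back, m: 0 locked, up to 0.026; a spring pushes it forwards with 4 N at 0, rising to about 9 N at 0.026. Parked it reads 0.012.
- lock_ring (a joint): Turn of the sleeve and its lever about the coupler's axis, rad: 0 locked, 0.87 (50 degrees) fully turned; turning takes under 1 N at the knob when it is pulled back. Two steel claws that turn with it hold the plug's ears until it is turned.
- paddle (a point): On the orange upright paddle of the inflator, mid-width and mid-thickness, 132 mm above the table, at (0, 120, 132) mm in the station's frame when plugged in. The plate is 56 mm wide (station x), 12 mm thick (y), from 98 to 154 mm above the table. The black body under it: 50 x 44 mm (x, y), top at 98 mm. Between gate and paddle all is free above 110 mm.
- cradle (a joint): How far the inflator is slid out along the station's +y, m: 0 plugged in, 0.05 at the end of the rails. Sliding takes about 3 N and it stays where it is left. While the sleeve is locked it can move only about 3 mm.
- soda: Green soda bottle, 64 mm diameter, 200 mm high; origin under its centre. Bystander.
- tin: Collecting tin with yellow and red bands, 124 mm diameter, 156 mm high; origin under its centre. Bystander.
- lens: Grey camera lens standing on end, 80 mm diameter, 100 mm high; origin under its centre. Bystander.
- wrench: Steel spanner lying flat, 170 mm long. Bystander.
- driver: Screwdriver lying flat, 190 mm long. Bystander.
- adapter0: Brass adapter standing in the station's tray, 22 mm diameter, 34 mm high; origin under its centre. Bystander.
- adapter1: Same as the other adapter. Bystander.

How it is judged:
By the outcome, as a careful person would: the job done as asked, in the order asked, and still so for the second after the job is handed in, with the robot touching nothing.
It also fails if it takes over 45 s, if anything falls off the work surface, if the arm or the gripper's body presses on something with over 40 N, if the wrist force passes 120 N, or if a joint passes its speed limit or range.

ROBOT

A 6-joint arm with a two-finger parallel gripper is mounted at the origin on the work surface. World frame = base frame: x ahead of the robot, y to its left, z up, the work surface at z = 0. Lengths are in m, angles in degrees, forces in N, time in s.
With the tool pointing down it reaches from about 0.25 to 0.725 m from the base axis. Payload 9.7 kg.
Tool frame: the origin (TCP) lies on the mounting face of the last link; the fingertips stand 173 mm ahead of it and the grasp point (between the pads) lies r.grasp_offset ahead of it (r.grasp_offset is the distance from the TCP to the grasp point, in m); z points along the fingers, y is the line along which they close (so a half turn about z gives the same grasp; the last joint's range is limited). The gripper opens to 85 mm and grips with 20 to 120 N. Pads are 22 mm wide; open, the fingers measure 114 mm over their backs; the gripper's body (76 mm by 85 mm) begins 54 mm behind the grasp point. The pads swing forward as they close: fully open they stand 13 mm farther back than shut.
Start: joints at [70.588, 4.979, 10.078, 95.1, 0, 90], TCP at [0.183, 0.519, 0.405] pointing down, gripper open.
Joint ranges: [-179.16, 179.16], [-48.56, 103.87], [-65.8, 70.77], [-126.05, 130.52], [-82.76, 87.17], [-180, 180]. Speed limits (degrees/s): [127.2, 127.2, 147.25, 180, 180, 180].

INTERFACE

Orientations are given as [roll, pitch, yaw] about the fixed x, y, z axes, in that order (R = Rz(yaw) Ry(pitch) Rx(roll)).
In Python, from workcell import monitor, optics, ticket, r gives the robot as it stands.
- The arm moves only by the tool jog_arm, never from a script. Its argument "moves" is a list of rows, each a list of 2 entries, a list of its own where there are three numbers: the shift along the tool's x, y, z normalised to -1 to 1, where 1 is 5 cm, then the turn, a rotation vector about the tool's x, y, z normalised to -1 to 1, where 1 is 8 degrees. In form: [[[tx, ty, tz], [ax, ay, az]], ...]. A call has 1 to 20 rows; each row shifts and turns the commanded pose from where the row before left it, along the tool's axes as they then stand; what a row does not reach is not made up. A row lasts 1/10 s, in which the tool goes at most 50 mm and 8.59 degrees, less where a joint would pass 70% of its speed; a pose out of reach is approached as far as the arm can. A call with a number of a shift or a turn outside -1 to 1 is refused whole. A call with a gripper value outside its range is refused whole. "fingers" is the closure, from 0 (fully open) to 1 (shut), set as the call begins (left out, the last holds). The fingers move at their own pace and stop on an object; "squeeze" is the grip in N (left out, the last holds). Time passes only in rows, so rows that do not move let the fingers close. It gives the time, the measured TCP pose, the force, the opening and the grip force at its end, in the units of the state.
- monitor.get_obs(): the state, without advancing time (a new reading comes with each control period).
- optics.get_image(name): name is "scene" or "side" or "wrist"; returns a dict with "pixels" (384x512x3 uint8, red, green, blue), "depth" (384x512 float32, m along the optical axis (not along the pixel's ray), 0 where there is no reading), "fx", "fy", "cx", "cy" (pixels), "xyz" and "rotation" of the camera in the world. Camera axes: x right, y up, looking along -z (the intrinsics and any distortion apply to the point x, -y, -z); pixel columns grow to the right and rows downward; lengths in m; the calibration is good to about 2 mm. A picture is of the moment at which its call begins.
- ticket.finish_job(): hands the job in; it is judged then, once.
The state is a dict: "t": time; "q": joint angles; "joint_velocities": joint speeds; "effort": joint torques, N m; "eef_pos": TCP position; "orientation": TCP orientation; "contact_force": force on the tool from outside, world axes, zero at the start; "ft_torque": the same for the moment, N m; "finger_gap": opening from 0.0 (shut) to 1.0 (fully open); "gripper_force": force on a finger pad.
Only numpy, scipy, OpenCV 4.12 (cv2) and the standard library are available. Lean on these libraries where they do the work, as an engineer would, in place of code of your own. Each camera call takes 0.05 s, during which the arm holds its last target. There are 200 camera calls.

## Working session

There is one attempt and no reset: what is moved stays moved. The work goes in short steps, Python scripts to look and compute and a tool call to move; the robot and the scene stay as the last step left them, time stands still between calls to the robot, and variables do not carry over. Pictures are saved under pics/ and viewed, at most 10 in all, crops included, and the job is handed in when it is done.

Besides the shell and the picture viewer there is one more tool, called after "Request:" as a command line: name --argument value ..., lists and objects as JSON in quotes. jog_arm: Moves the arm, as the interface text tells. Its arguments: {"type":"object","properties":{"moves":{"type":"array","items":{"type":"array"}},"fingers":{"type":"number"},"squeeze":{"type":"number"}},"required":["moves"]}

```bash
ls; mkdir -p pics
cat > h.py <<'E'
import numpy as np, cv2
from workcell import monitor, optics, ticket, r
def pts(im):
    d=im["depth"]; v,u=np.mgrid[:d.shape[0],:d.shape[1]]
    c=np.stack([(u-im["cx"])/im["fx"]*d,-(v-im["cy"])/im["fy"]*d,-d],-1)
    return c@np.array(im["rotation"]).T+np.array(im["xyz"])
def save(n,a): cv2.imwrite("pics/"+n,a[...,::-1])
E
python3 - <<'E'
from h import *
print(r.grasp_offset, monitor.get_obs())
a=[optics.get_image(n) for n in("scene","side")]
print([(i["xyz"],[k for k in i if k not in("pixels","depth")]) for i in a])
for n,i in zip("ab",a): np.save(f"/tmp/{n}.npy",i,allow_pickle=True); save(n+"1.png",i["pixels"])
E
```

```text
pics
0.1547 {'t': 0.0, 'q': array([ 7.05898150e+01,  5.00931636e+00,  1.00330032e+01,  9.50997086e+01,
       -6.56872598e-04,  8.99978906e+01]), 'joint_velocities': array([ 4.21847360e-03, -1.72585988e-04, -6.11824912e-02,  4.89455544e-02,
        4.35498774e-02,  2.76607482e-05]), 'effort': array([ 3.31284355e-03, -5.20388532e+01,  4.64803791e+01,  1.64631981e-02,
        7.87276804e-05, -2.84655670e-05]), 'eef_pos': array([0.18277823, 0.51872873, 0.40398704]), 'orientation': array([-1.79923978e+02,  6.54073141e-04,  1.60591925e+02]), 'contact_force': array([ 0.94154651, -1.25066978, -0.5332609 ]), 'ft_torque': array([ 0.0075674 ,  0.00067976, -0.01912875]), 'gripper_force': 0.0, 'finger_gap': 1.0021422345434583}
[(array([1.08336944, 0.60227232, 1.02055408]), ['fx', 'fy', 'cx', 'cy', 'xyz', 'rotation']), (array([ 0.06272354, -0.98696967,  0.8781955 ]), ['fx', 'fy', 'cx', 'cy', 'xyz', 'rotation'])]
```

View pics/a1.png

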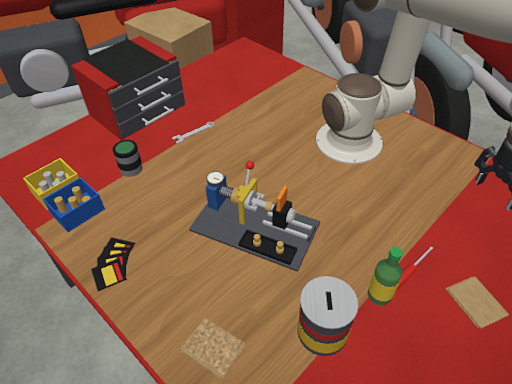

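View pics/b1.png

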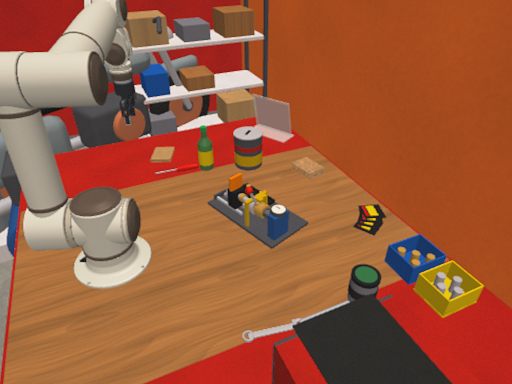

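Scene view: red knob at (250,165), orange paddle (282,197), yellow gate (245,190), blue block (215,190), base corners around (190,228)–(320,232). Side view: knob (249,190), paddle (235,183), gate (262,200), block (278,220).

Run:
```python
from h import *
from scipy import ndimage as nd
boxes={"a":(slice(150,270),slice(185,325)),"b":(slice(165,245),slice(200,312))}
rays={}
for n in "ab":
    im=np.load(f"/tmp/{n}.npy",allow_pickle=True).item(); P=pts(im); hsv=cv2.cvtColor(im["pixels"],cv2.COLOR_RGB2HSV).astype(int)
    H,S,V=hsv[...,0],hsv[...,1],hsv[...,2]
    box=np.zeros(H.shape,bool); box[boxes[n]]=1; ok=box&(im["depth"]>0)
    M={"red":((H<4)|(H>174))&(S>170)&(V>90)&(P[...,2]>.13),"orange":(H>=5)&(H<=16)&(S>200)&(V>100)&(P[...,2]>.08),"yellow":(H>=20)&(H<=28)&(S>170)&(P[...,2]>.07),"blue":(H>100)&(H<125)&(S>120)&(P[...,2]>.03)}
    for k,m in M.items():
        l,c=nd.label(m&ok); 
        if not c: print(n,k,"none"); continue
        m=l==1+np.argmax(nd.sum(m,l,range(1,c+1)))
        v,u=np.nonzero(m); p=P[m]
        print(n,k,len(u),"uv",u.mean().round(1),v.mean().round(1),"mean",p.mean(0).round(4),"min",p.min(0).round(3),"max",p.max(0).round(3))
        d=np.array(im["rotation"])@np.array([(u.mean()-im["cx"])/im["fx"],-(v.mean()-im["cy"])/im["fy"],-1]); rays.setdefault(k,[]).append((np.array(im["xyz"]),d/np.linalg.norm(d)))
        if k=="yellow":
            t=p[p[:,2]>p[:,2].max()-.006]; rt=cv2.minAreaRect((t[:,:2]*1000).astype(np.float32)); print("  gate top",rt,t.mean(0).round(4),len(t))
    # base: dark, z 6..18mm
    m=ok&(abs(P[...,2]-.012)<.005)&(V<110)&(S<120)
    l,c=nd.label(m); m=l==1+np.argmax(nd.sum(m,l,range(1,c+1)))
    print(n,"base",m.sum(),cv2.minAreaRect((P[m][:,:2]*1000).astype(np.float32)),P[m][:,2].mean())
for k,R in rays.items():
    if len(R)<2: continue
    A=sum(np.eye(3)-np.outer(d,d) for o,d in R); b=sum((np.eye(3)-np.outer(d,d))@o for o,d in R)
    x=np.linalg.solve(A,b); print("tri",k,x.round(4),[round(float(np.linalg.norm(np.cross(x-o,d)))*1000,1) for o,d in R])
```

```text
Traceback (most recent call last):
  File "h.py", line 6, in pts
    return c@np.array(im["rotation"]).T+np.array(im["xyz"])
           ~~~~~~~~~~~~~~~~~~~~~~~~~~~~^~~~~~~~~~~~~~~~~~~~
ValueError: operands could not be broadcast together with shapes (384,512) (3,)
```

Run:
```python
from h import *
for n in "ab":
    im=np.load(f"/tmp/{n}.npy",allow_pickle=True).item(); print(im["rotation"],im["xyz"],[im[k] for k in("fx","fy","cx","cy")],np.median(im["depth"]))
```

```text
[ 43.17464814   0.88859697 134.27323082] [1.08336944 0.60227232 1.02055408] [427.03515083725085, 427.03515083725085, 254.86706752139378, 189.7683577604273] 1.408457
[ 55.17510074   0.15228883 -24.16341541] [ 0.06272354 -0.98696967  0.8781955 ] [375.7301457806883, 375.7301457806883, 254.95169590390375, 190.85491488041296] 1.4049042
```

Roll-pitch-yaw in degrees.

```bash
sed -i 's/^import numpy.*/&\nfrom scipy.spatial.transform import Rotation as Ro/; s/np.array(im\["rotation"\]).T/rot(im).T/' h.py
cat >> h.py <<'E'
def rot(im): return Ro.from_euler("xyz",im["rotation"],degrees=True).as_matrix()
E
cat > m.py <<'E'
from h import *
from scipy import ndimage as nd
boxes={"a":(slice(150,270),slice(185,325)),"b":(slice(165,245),slice(200,312))}
rays={}
for n in "ab":
    im=np.load(f"/tmp/{n}.npy",allow_pickle=True).item(); P=pts(im); hsv=cv2.cvtColor(im["pixels"],cv2.COLOR_RGB2HSV).astype(int)
    H,S,V=hsv[...,0],hsv[...,1],hsv[...,2]
    box=np.zeros(H.shape,bool); box[boxes[n]]=1; ok=box&(im["depth"]>0)
    M={"red":((H<4)|(H>174))&(S>170)&(V>90)&(P[...,2]>.13),"orange":(H>=5)&(H<=16)&(S>200)&(V>100)&(P[...,2]>.08),"yellow":(H>=20)&(H<=28)&(S>170)&(P[...,2]>.07),"blue":(H>100)&(H<125)&(S>120)&(P[...,2]>.03)}
    for k,m in M.items():
        l,c=nd.label(m&ok)
        if not c: print(n,k,"none"); continue
        m=l==1+np.argmax(nd.sum(m,l,range(1,c+1)))
        v,u=np.nonzero(m); p=P[m]
        print(n,k,len(u),"uv",u.mean().round(1),v.mean().round(1),"mean",p.mean(0).round(4),"min",p.min(0).round(3),"max",p.max(0).round(3))
        d=rot(im)@np.array([(u.mean()-im["cx"])/im["fx"],-(v.mean()-im["cy"])/im["fy"],-1]); rays.setdefault(k,[]).append((np.array(im["xyz"]),d/np.linalg.norm(d)))
        if k=="yellow":
            t=p[p[:,2]>.113]; print("  gate top",cv2.minAreaRect((t[:,:2]*1000).astype(np.float32)) if len(t)>2 else 0,len(t))
    m=ok&(abs(P[...,2]-.012)<.005)&(V<110)&(S<120)
    l,c=nd.label(m); m=l==1+np.argmax(nd.sum(m,l,range(1,c+1)))
    print(n,"base",m.sum(),cv2.minAreaRect((P[m][:,:2]*1000).astype(np.float32)),P[m][:,2].mean())
for k,R in rays.items():
    if len(R)<2: continue
    A=sum(np.eye(3)-np.outer(d,d) for o,d in R); b=sum((np.eye(3)-np.outer(d,d))@o for o,d in R)
    x=np.linalg.solve(A,b); print("tri",k,x.round(4),[round(float(np.linalg.norm(np.cross(x-o,d)))*1000,1) for o,d in R])
E
python3 m.py
```

```text
a red 51 uv 249.5 164.6 mean [ 0.4655 -0.04    0.1771] min [ 0.453 -0.05   0.166] max [ 0.474 -0.031  0.185]
a orange 106 uv 281.5 200.4 mean [0.4704 0.0895 0.1267] min [0.436 0.078 0.098] max [0.492 0.097 0.156]
a yellow 279 uv 245.2 192.6 mean [ 0.5081 -0.0174  0.1095] min [ 0.452 -0.045  0.071] max [0.548 0.005 0.123]
  gate top ((502.1886291503906, -27.505962371826172), (101.91193389892578, 35.41796112060547), 18.97660255432129) 181
a blue 257 uv 213.6 195.5 mean [ 0.5588 -0.1036  0.0717] min [ 0.52  -0.124  0.03 ] max [ 0.572 -0.091  0.11 ]
a base 2925 ((531.919677734375, 33.38951110839844), (169.7173309326172, 348.7236328125), 19.251670837402344) 0.012350378494898473
b red 42 uv 248.5 190.0 mean [ 0.4573 -0.0514  0.1753] min [ 0.447 -0.058  0.163] max [ 0.472 -0.042  0.185]
b orange 186 uv 235.1 181.7 mean [0.4599 0.0786 0.1294] min [0.434 0.066 0.094] max [0.489 0.092 0.157]
b yellow 114 uv 261.4 196.6 mean [ 0.5188 -0.0204  0.1105] min [ 0.494 -0.045  0.071] max [0.546 0.002 0.121]
  gate top ((517.2930908203125, -19.851856231689453), (56.532997131347656, 32.4994010925293), 29.06369400024414) 81
b blue 354 uv 276.9 223.9 mean [ 0.5237 -0.1341  0.071 ] min [ 0.495 -0.148  0.03 ] max [ 0.57  -0.115  0.11 ]
b base 1146 ((518.0050048828125, 24.2783203125), (192.48931884765625, 344.5997009277344), 19.241811752319336) 0.012692002748156581
tri red [ 0.4603 -0.045   0.1704] [0.3, 0.3]
tri orange [0.4651 0.0875 0.122 ] [2.1, 2.1]
tri yellow [ 0.5144 -0.018   0.1115] [5.0, 5.0]
tri blue [ 0.5408 -0.1164  0.0505] [6.9, 6.9]
```

Station origin ≈ (0.502, -0.030), yaw ≈ 19.25°; the knob (z 0.170), gate, paddle and base all agree with it. First I'll turn the tool to station axes.

Request:
jog_arm --moves '[[[0,0,0],[0,0,1]],[[0,0,0],[0,0,1]],[[0,0,0],[0,0,1]],[[0,0,0],[0,0,1]],[[0,0,0],[0,0,1]],[[0,0,0],[0,0,1]],[[0,0,0],[0,0,1]],[[0,0,0],[0,0,1]],[[0,0,0],[0,0,1]],[[0,0,0],[0,0,1]],[[0,0,0],[0,0,1]],[[0,0,0],[0,0,1]],[[0,0,0],[0,0,1]],[[0,0,0],[0,0,1]],[[0,0,0],[0,0,1]],[[0,0,0],[0,0,1]],[[0,0,0],[0,0,1]],[[0,0,0],[0,0,0.67]]]' --fingers 0 --squeeze 40

```text
t: 1.9
eef_pos: [0.4005, 0.3617, 0.4016]
orientation: [-170.4, 4.1, 40.2]
contact_force: [-0.3, -0.0, -0.0]
finger_gap: 0.996
gripper_force: 0.0
```

Request:
jog_arm --moves '[[[0.084,0.69,0],[0,0,0]],[[0.084,0.69,0],[0,0,0]],[[0.084,0.69,0],[0,0,0]],[[0.084,0.69,0],[0,0,0]],[[0.084,0.69,0],[0,0,0]],[[0.084,0.69,0],[0,0,0]],[[0.084,0.69,0],[0,0,0]],[[0.084,0.69,0],[0,0,0]],[[0.084,0.69,0],[0,0,0]],[[0.084,0.69,0],[0,0,0]],[[0.084,0.69,0],[0,0,0]],[[0.084,0.69,0],[0,0,0]],[[0.084,0.69,0],[0,0,0]],[[0.084,0.69,0],[0,0,0]],[[0.084,0.69,0],[0,0,0]],[[0.084,0.69,0],[0,0,0]],[[0.084,0.69,0],[0,0,0]],[[0,0,0],[0,0,0]]]'

```text
t: 3.7
eef_pos: [0.8077, -0.034, 0.2866]
orientation: [-170.3, 4.2, 40.2]
contact_force: [-0.2, -0.0, -1.7]
finger_gap: 1.002
gripper_force: 0.0
```

The last joint reached its range limit mid-turn. I'll check the state.

Run:
```python
from h import *
o=monitor.get_obs(); print(o["t"],o["q"].round(1),o["eef_pos"],o["orientation"])
for n,k in zip(("scene","side"),"ab"):
    im=optics.get_image(n); np.save(f"/tmp/{k}.npy",im,allow_pickle=True); save(k+"2.png",im["pixels"])
a,b=[cv2.imread(f"pics/{k}2.png") for k in "ab"]; cv2.imwrite("pics/ab2.png",cv2.resize(np.vstack([a[:,:],b]),(400,600)) )
```

```text
3.7 [ -3.   57.4  70.4 112.7   4.2 136.8] [ 0.8077127  -0.03402426  0.28658477] [-170.34488179    4.1577463    40.2017361 ]
```

View pics/a2.png

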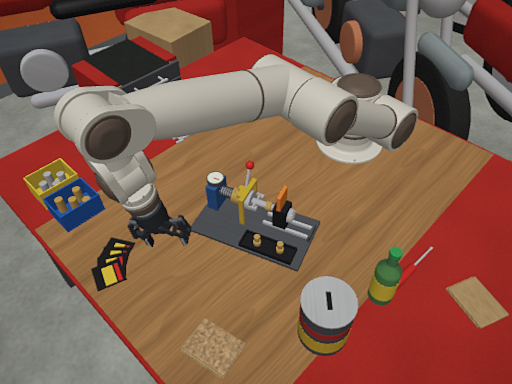

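Nothing has been touched: the gripper at (160,235) hangs over free table beyond the station. Computing a rising move back.

```bash
cat >> h.py <<'E'
def plan(pos,yaw,n):
    o=monitor.get_obs(); R=Ro.from_euler("xyz",o["orientation"],degrees=True); T=Ro.from_euler("xyz",[180,0,yaw],degrees=True)
    print("tip",(o["eef_pos"]+R.apply([0,0,.173])).round(3),"eef",o["eef_pos"].round(4),o["orientation"].round(2))
    print("shift in present tool axes /row",(R.inv().apply(np.array(pos)-o["eef_pos"])/.05/n).round(4))
    print("turn /row",((R.inv()*T).as_rotvec(degrees=True)/8/n).round(4))
    print("shift in target axes /row",(T.inv().apply(np.array(pos)-o["eef_pos"])/.05/n).round(4))
E
python3 -c "
from h import *
plan([.62,-.04,.45],19.25,10)"
```

```text
tip [ 0.781 -0.017  0.124] eef [ 0.8073 -0.0312  0.2942] [-170.73    3.67   40.29]
shift in present tool axes /row [-0.3164 -0.2728 -0.2514]
turn /row [-0.1061  0.0665  0.2587]
shift in target axes /row [-0.3594 -0.1068 -0.3117]
```

Request:
jog_arm --moves '[[[-0.32,-0.27,-0.25],[0,0,0]],[[-0.32,-0.27,-0.25],[0,0,0]],[[-0.32,-0.27,-0.25],[0,0,0]],[[-0.32,-0.27,-0.25],[0,0,0]],[[-0.32,-0.27,-0.25],[0,0,0]],[[-0.32,-0.27,-0.25],[0,0,0]],[[-0.32,-0.27,-0.25],[0,0,0]],[[-0.32,-0.27,-0.25],[0,0,0]],[[-0.32,-0.27,-0.25],[0,0,0]],[[-0.32,-0.27,-0.25],[0,0,0]],[[0,0,0],[-0.18,0.11,0.43]],[[0,0,0],[-0.18,0.11,0.43]],[[0,0,0],[-0.18,0.11,0.43]],[[0,0,0],[-0.18,0.11,0.43]],[[0,0,0],[-0.18,0.11,0.43]],[[0,0,0],[-0.18,0.11,0.43]],[[0,0,0],[0,0,0]],[[0,0,0],[0,0,0]]]'

```text
t: 5.6
eef_pos: [0.6181, -0.041, 0.4528]
orientation: [179.7, -0.3, 19.5]
contact_force: [0.0, 0.5, 0.6]
finger_gap: 1.001
gripper_force: 0.0
```

```bash
python3 -c "
from h import *
plan([.4605,-.045,.405],19.25,6); print(monitor.get_obs()['q'].round(1))"
```

```text
tip [ 0.619 -0.041  0.28 ] eef [ 0.6181 -0.041   0.4528] [179.75  -0.29  19.53]
shift in present tool axes /row [-0.5003 -0.1636  0.1561]
turn /row [ 0.0053 -0.0061  0.0058]
shift in target axes /row [-0.5003 -0.1605  0.1593]
[-3.800e+00  1.640e+01  2.870e+01  1.019e+02 -1.000e-01  1.567e+02]
```

Request:
jog_arm --moves '[[[-0.5,-0.163,0.156],[0.005,-0.006,0.006]],[[-0.5,-0.163,0.156],[0.005,-0.006,0.006]],[[-0.5,-0.163,0.156],[0.005,-0.006,0.006]],[[-0.5,-0.163,0.156],[0.005,-0.006,0.006]],[[-0.5,-0.163,0.156],[0.005,-0.006,0.006]],[[-0.5,-0.163,0.156],[0.005,-0.006,0.006]],[[0,0,0],[0,0,0]],[[0,0,0],[0,0,0]]]'

```text
t: 6.4
eef_pos: [0.461, -0.045, 0.4048]
orientation: [180.0, 0.0, 19.1]
contact_force: [0.5, -0.7, 0.6]
finger_gap: 0.997
gripper_force: 0.0
```

Run:
```python
from h import *
plan([.4605,-.045,.326],19.25,4)
im=optics.get_image("wrist"); save("w3.png",im["pixels"]); P=pts(im); h=cv2.cvtColor(im["pixels"],cv2.COLOR_RGB2HSV).astype(int)
m=((h[...,0]<4)|(h[...,0]>174))&(h[...,1]>170)&(h[...,2]>90)&(P[...,2]>.13)&(P[...,2]<.2)
v,u=np.nonzero(m); print(len(u),u.mean(),v.mean(),np.ptp(u),np.ptp(v),P[m].mean(0),P[m].max(0))
if len(u):
    c,_=cv2.minEnclosingCircle(np.c_[u,v].astype(np.float32)); d=rot(im)@np.array([(c[0]-im["cx"])/im["fx"],-(c[1]-im["cy"])/im["fy"],-1]); print(im["xyz"]+d*(.1704-im["xyz"][2])/d[2])
```

```text
tip [ 0.461 -0.045  0.232] eef [ 0.461  -0.045   0.4048] [1.7999e+02 5.0000e-02 1.9140e+01]
shift in present tool axes /row [-0.0021 -0.0009  0.394 ]
turn /row [ 0.0003  0.0015 -0.0033]
shift in target axes /row [-0.0024 -0.0009  0.394 ]
790 251.9025316455696 206.93164556962026 31 31 [ 0.46400321 -0.04322941  0.17999839] [ 0.4740333  -0.03183992  0.18485154]
[ 0.46098833 -0.04418737  0.1704    ]
```

View pics/w3.png

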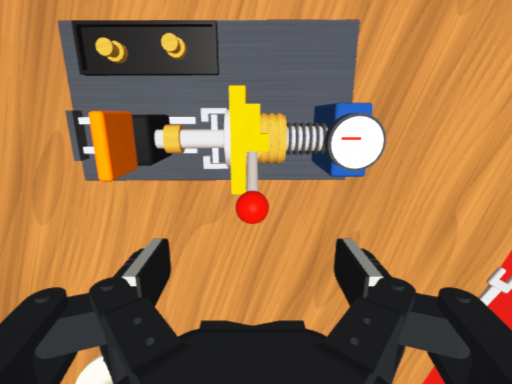

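The wrist view shows the red knob at (252,207), between the fingers, and gives (0.461, -0.044), which agrees with the other views. Descend and pinch.

Request:
jog_arm --moves '[[[0,-0.005,0.4],[0,0,0]],[[0,-0.005,0.4],[0,0,0]],[[0,0,0.4],[0,0,0]],[[0,0,0.38],[0,0,0]],[[0,0,0],[0,0,0]],[[0,0,0],[0,0,0]]]'

```text
t: 7.05
eef_pos: [0.4614, -0.0447, 0.3253]
orientation: [-180.0, 0.2, 19.1]
contact_force: [0.2, -0.4, 0.4]
finger_gap: 0.997
gripper_force: 0.0
```

Request:
jog_arm --moves '[[[0,0,0],[0,0,0]],[[0,0,0],[0,0,0]],[[0,0,0],[0,0,0]],[[0,0,0],[0,0,0]],[[0,0,0],[0,0,0]],[[0,0,0],[0,0,0]],[[0,0,0],[0,0,0]],[[0,0,0],[0,0,0]]]' --fingers 1 --squeeze 40

```text
t: 7.85
eef_pos: [0.4607, -0.0448, 0.3253]
orientation: [180.0, 0.1, 19.1]
contact_force: [-1.2, -0.7, 5.7]
finger_gap: 0.276
gripper_force: 39.1
```

Pinched. Pull straight back by 24 mm.

Request:
jog_arm --moves '[[[0,0.1,0],[0,0,0]],[[0,0.1,0],[0,0,0]],[[0,0.1,0],[0,0,0]],[[0,0.1,0],[0,0,0]],[[0,0.08,0],[0,0,0]],[[0,0,0],[0,0,0]],[[0,0,0],[0,0,0]]]'

```text
t: 8.55
eef_pos: [0.4683, -0.0667, 0.3252]
orientation: [-179.8, 0.1, 19.1]
contact_force: [-2.9, 6.3, 6.8]
finger_gap: 0.28
gripper_force: 39.4
```

```bash
cat >> h.py <<'E'
def st(p,z0=0):
    d=np.array(p)-[.502,-.030,0]; return Ro.from_euler("z",-19.25,degrees=True).apply(d)*1000
def knob(n):
    im=optics.get_image(n); P=pts(im); h=cv2.cvtColor(im["pixels"],cv2.COLOR_RGB2HSV).astype(int)
    m=((h[...,0]<4)|(h[...,0]>174))&(h[...,1]>170)&(h[...,2]>70)&(P[...,2]>.13)&(P[...,2]<.21)&(np.hypot(P[...,0]-.5,P[...,1]+.03)<.12)
    print(n,m.sum(),st(P[m].mean(0)).round(1) if m.any() else ""); return im
E
python3 -c "
from h import *
o=monitor.get_obs(); print('tcp st',st(o['eef_pos']).round(1),o['contact_force'])
for n in ('scene','side','wrist'): knob(n)"
```

```text
tcp st [-43.9 -23.6 325.2] [-2.87584863  6.33161543  6.83738621]
scene 46 [-36.4 -21.5 177.7]
side 24 [-53.7 -23.2 177.8]
wrist 2083 [-39.1 -21.9 179.2]
```

Pulled back 23 mm (force about 7 N). Turn along the arc.

Request:
jog_arm --moves '[[[0.169,0,-0.07],[0,0,0]],[[0.175,0,-0.055],[0,0,0]],[[0.179,0,-0.04],[0,0,0]],[[0.181,0,-0.024],[0,0,0]],[[0.183,0,-0.008],[0,0,0]],[[0.183,0,0.008],[0,0,0]],[[0.181,0,0.024],[0,0,0]],[[0.179,0,0.04],[0,0,0]],[[0.175,0,0.055],[0,0,0]],[[0.189,0,0.07],[0,0,0]],[[0,0,0],[0,0,0]],[[0,0,0],[0,0,0]]]'

```text
t: 9.9
eef_pos: [0.5533, -0.037, 0.3244]
orientation: [-179.8, 0.1, 19.1]
contact_force: [-1.9, 7.8, 4.8]
finger_gap: 0.275
gripper_force: 39.2
```

```bash
python3 -c "
from h import *
o=monitor.get_obs(); print('tcp st',st(o['eef_pos']).round(1),o['contact_force'],o['orientation'])
for n in ('scene','side','wrist'): im=knob(n)
save('w4.png',im['pixels'])"
```

```text
tcp st [ 46.1 -23.5 324.4] [-1.9135821   7.8147271   4.84457945] [-1.79813187e+02  1.41149626e-01  1.91488549e+01]
scene 30 [ 46.5 -23.3 182. ]
side 36 [ 29.1 -26.6 180.8]
wrist 2135 [ 41.7 -21.7 182.6]
```

View pics/w4.png

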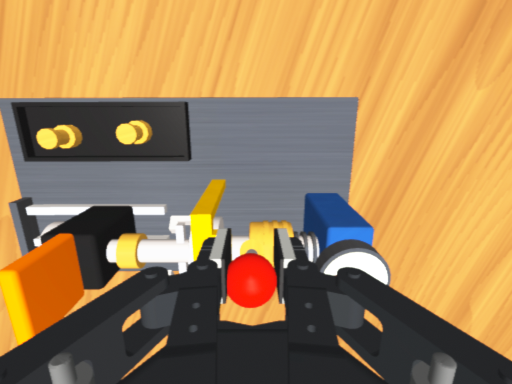

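The knob at (252,280) is still pinched but lags about 8 mm in x, so I'll push a bit further.

Request:
jog_arm --moves '[[[0.06,0,0.03],[0,0,0]],[[0.06,0,0.03],[0,0,0]],[[0.06,0,0.02],[0,0,0]],[[0,0,0],[0,0,0]],[[0,0,0],[0,0,0]]]'

```text
t: 10.55
eef_pos: [0.5617, -0.034, 0.3203]
orientation: [-179.8, 0.1, 19.2]
contact_force: [-1.3, 8.6, 3.4]
finger_gap: 0.269
gripper_force: 39.0
```

```bash
python3 -c "
from h import *
o=monitor.get_obs(); print('tcp st',st(o['eef_pos']).round(1),o['contact_force'],o['ft_torque'])
for n in ('scene','side','wrist'): im=knob(n)"
```

```text
tcp st [ 55.  -23.5 320.3] [-1.30817009  8.56251335  3.40942454] [1.55696926 0.56385927 0.15759045]
scene 26 [ 54.9 -24.  180.5]
side 37 [ 37.3 -26.4 177.3]
wrist 2140 [ 48.2 -21.8 179.9]
```

Request:
jog_arm --moves '[[[0.06,0,0.03],[0,0,0]],[[0.04,0,0.02],[0,0,0]],[[0,0,0],[0,0,0]],[[0,0,0],[0,0,0]]]'

```text
t: 11.1
eef_pos: [0.5664, -0.0324, 0.3183]
orientation: [-179.8, 0.1, 19.2]
contact_force: [-2.5, 8.7, 5.6]
finger_gap: 0.252
gripper_force: 37.5
```

```bash
python3 -c "
from h import *
o=monitor.get_obs(); print('tcp st',st(o['eef_pos']).round(1),o['contact_force'],o['ft_torque'])
for n in ('scene','side','wrist'): im=knob(n)"
```

```text
tcp st [ 60.  -23.5 318.3] [-2.54214468  8.72171869  5.59701613] [ 1.48364587  0.53872956 -0.03270733]
scene 20 [ 57.7 -24.5 178.4]
side 34 [ 40.1 -26.8 177.2]
wrist 2092 [ 50.8 -22.  179. ]
```

Likely at the stop. Let it go forward 12 mm.

Request:
jog_arm --moves '[[[0,-0.06,0],[0,0,0]],[[0,-0.06,0],[0,0,0]],[[0,-0.06,0],[0,0,0]],[[0,-0.05,0],[0,0,0]],[[0,0,0],[0,0,0]],[[0,0,0],[0,0,0]]]'

```text
t: 11.85
eef_pos: [0.5628, -0.0224, 0.3183]
orientation: [-179.9, 0.1, 19.1]
contact_force: [-0.6, 4.1, 4.7]
finger_gap: 0.249
gripper_force: 37.8
```

```bash
python3 -c "
from h import *
o=monitor.get_obs(); print('tcp st',st(o['eef_pos']).round(1),o['contact_force'],o['ft_torque'])
for n in ('scene','side','wrist'): im=knob(n)"
```

```text
tcp st [ 59.9 -12.8 318.3] [-0.55692822  4.10768112  4.7049646 ] [0.70071324 0.2308962  0.06366549]
scene 22 [ 58.5 -13.  179. ]
side 34 [ 39.6 -16.2 176.1]
wrist 2052 [ 50.8 -11.9 179. ]
```

Request:
jog_arm --moves '[[[0,0,0],[0,0,0]],[[0,0,0],[0,0,0]],[[0,0,0],[0,0,0]],[[0,0,0],[0,0,0]],[[0,0,0],[0,0,0]],[[0,0,0],[0,0,0]]]' --fingers 0

```text
t: 12.6
eef_pos: [0.5628, -0.0227, 0.318]
orientation: [-180.0, 0.2, 19.1]
contact_force: [-0.3, 0.4, -0.1]
finger_gap: 1.0
gripper_force: 0.0
```

```bash
python3 -c "
from h import *
o=monitor.get_obs(); print('tcp st',st(o['eef_pos']).round(1),o['contact_force'],o['ft_torque'])
for n in ('scene','side','wrist'): im=knob(n)
save('w5.png',im['pixels'])"
```

```text
tcp st [ 59.8 -13.1 318. ] [-0.31130443  0.36192796 -0.11870558] [0.02895014 0.01878071 0.00092262]
scene 53 [ 50.5  -9.5 177. ]
side 29 [ 38.5 -17.7 176. ]
wrist 2152 [ 50.1 -11.7 179.3]
```

View pics/w5.png

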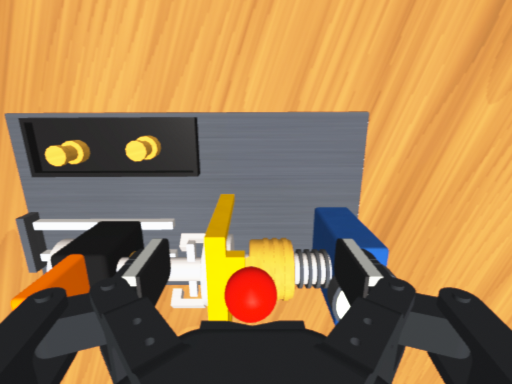

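The knob at (250,294) stays at y ≈ -12 mm with the fingers clear, so the sleeve is parked. Now over to the paddle.

Request:
jog_arm --moves '[[[0,0,-0.43],[0,0,0]],[[0,0,-0.43],[0,0,0]],[[0,0,-0.43],[0,0,0]],[[0,0,-0.43],[0,0,0]],[[-0.15,-0.333,0],[0,0,0]],[[-0.15,-0.333,0],[0,0,0]],[[-0.15,-0.333,0],[0,0,0]],[[-0.15,-0.333,0],[0,0,0]],[[-0.15,-0.333,0],[0,0,0]],[[-0.15,-0.333,0],[0,0,0]],[[-0.15,-0.333,0],[0,0,0]],[[-0.15,-0.333,0],[0,0,0]],[[0,0,0],[0,0,0]],[[0,0,0],[0,0,0]]]'

```text
t: 14.15
eef_pos: [0.4625, 0.0841, 0.4044]
orientation: [-180.0, 0.1, 19.1]
contact_force: [-0.8, -1.3, -0.7]
finger_gap: 0.999
gripper_force: 0.0
```

```bash
cat >> h.py <<'E'
def paddle(n):
    im=optics.get_image(n); P=pts(im); h=cv2.cvtColor(im["pixels"],cv2.COLOR_RGB2HSV).astype(int)
    m=(h[...,0]>=5)&(h[...,0]<=16)&(h[...,1]>200)&(h[...,2]>80)&(P[...,2]>.1)&(P[...,2]<.17)&(np.hypot(P[...,0]-.455,P[...,1]-.1)<.1)
    if not m.any(): print(n,"none"); return im
    s=st(P[m]); t=s[s[:,2]>150]; print(n,m.sum(),"mean",s.mean(0).round(1),"range",np.percentile(s,[2,98],0).round(1).tolist(),"top",len(t),t.mean(0).round(1)); return im
E
python3 -c "
from h import *
o=monitor.get_obs(); print('tcp st',st(o['eef_pos']).round(1),o['orientation'])
for n in ('scene','side','wrist'): paddle(n)
for n in ('scene','side'): knob(n)"
```

```text
tcp st [3.000e-01 1.207e+02 4.044e+02] [-1.79999342e+02  1.12752622e-01  1.91488987e+01]
scene 99 mean [  9.3 123.4 127.4] range [[-20.7, 117.3, 102.8], [30.9, 125.5, 153.7]] top 6 [  0.8 124.3 152.5]
side 179 mean [ -3.6 116.6 130.5] range [[-28.6, 112.4, 100.6], [23.7, 123.9, 155.7]] top 33 [ -1.7 118.1 153.4]
wrist 230 mean [ 17.  121.  140.6] range [[-25.6, 114.9, 102.2], [29.2, 126.0, 155.0]] top 121 [  6.6 121.7 153.3]
scene 55 [ 50.5  -8.9 177.3]
side 29 [ 37.8 -18.3 176.6]
```

Paddle measured at y ≈ 120 mm with its top at about 154 mm, as expected. Descend and grip.

Request:
jog_arm --moves '[[[0,0,0.38],[0,0,0]],[[0,0,0.38],[0,0,0]],[[0,0,0.38],[0,0,0]],[[0,0,0.38],[0,0,0]],[[0,0,0.38],[0,0,0]],[[0,0,0.38],[0,0,0]],[[0,0,0],[0,0,0]],[[0,0,0],[0,0,0]]]'

```text
t: 15.2
eef_pos: [0.4626, 0.0834, 0.2905]
orientation: [-180.0, 0.2, 19.1]
contact_force: [-0.3, -0.4, -0.2]
finger_gap: 1.001
gripper_force: 0.0
```

Request:
jog_arm --moves '[[[0,0,0],[0,0,0]],[[0,0,0],[0,0,0]],[[0,0,0],[0,0,0]],[[0,0,0],[0,0,0]],[[0,0,0],[0,0,0]],[[0,0,0],[0,0,0]],[[0,0,0],[0,0,0]],[[0,0,0],[0,0,0]],[[0,0,0],[0,0,0]],[[0,0,0],[0,0,0]]]' --fingers 1 --squeeze 40

```text
t: 16.2
eef_pos: [0.4625, 0.0836, 0.2905]
orientation: [-180.0, 0.1, 19.1]
contact_force: [-1.0, -1.1, 6.2]
finger_gap: 0.138
gripper_force: 41.6
```

Request:
jog_arm --moves '[[[0,-0.08,0],[0,0,0]],[[0,-0.08,0],[0,0,0]],[[0,-0.08,0],[0,0,0]],[[0,-0.08,0],[0,0,0]],[[0,-0.08,0],[0,0,0]],[[0,-0.08,0],[0,0,0]],[[0,-0.08,0],[0,0,0]],[[0,-0.08,0],[0,0,0]],[[0,-0.08,0],[0,0,0]],[[0,-0.08,0],[0,0,0]],[[0,-0.08,0],[0,0,0]],[[0,-0.08,0],[0,0,0]],[[0,0,0],[0,0,0]],[[0,0,0],[0,0,0]]]'

```text
t: 17.6
eef_pos: [0.4466, 0.1292, 0.2905]
orientation: [-180.0, 0.1, 19.1]
contact_force: [-2.6, 0.7, 5.8]
finger_gap: 0.134
gripper_force: 41.7
```

Request:
jog_arm --moves '[[[0,-0.02,0],[0,0,0]],[[0,-0.02,0],[0,0,0]],[[0,0,0],[0,0,0]],[[0,0,0],[0,0,0]]]'

```text
t: 18.0
eef_pos: [0.4462, 0.1304, 0.2905]
orientation: [179.9, 0.1, 19.0]
contact_force: [1.2, -7.4, 5.3]
finger_gap: 0.138
gripper_force: 41.7
```

Request:
jog_arm --moves '[[[0,-0.02,0],[0,0,0]],[[0,-0.01,0],[0,0,0]],[[0,0,0],[0,0,0]],[[0,0,0],[0,0,0]]]'

```text
t: 18.4
eef_pos: [0.446, 0.1309, 0.2904]
orientation: [179.7, 0.2, 19.0]
contact_force: [3.9, -16.6, 5.9]
finger_gap: 0.139
gripper_force: 41.9
```

Force rises to 17 N with no further travel, so this is the end stop. Release and go up.

Request:
jog_arm --moves '[[[0,0,0],[0,0,0]],[[0,0,0],[0,0,0]],[[0,0,0],[0,0,0]],[[0,0,0],[0,0,0]],[[0,0,0],[0,0,0]],[[0,0,0],[0,0,0]],[[0,0,-0.4],[0,0,0]],[[0,0,-0.4],[0,0,0]],[[0,0,-0.4],[0,0,0]],[[0,0,-0.4],[0,0,0]],[[0,0,-0.4],[0,0,0]],[[0,0,-0.4],[0,0,0]],[[0,0,0],[0,0,0]],[[0,0,0],[0,0,0]]]' --fingers 0

```text
t: 19.8
eef_pos: [0.446, 0.1324, 0.4101]
orientation: [-180.0, 0.1, 19.1]
contact_force: [0.1, -1.0, -0.6]
finger_gap: 1.0
gripper_force: 0.0
```

```bash
python3 -c "
from h import *
o=monitor.get_obs(); print('tcp st',st(o['eef_pos']).round(1),o['t'])
for n in ('scene','side','wrist'): paddle(n)
for n in ('scene','side'):
  im=knob(n)
  if n=='scene': save('a6.png',im['pixels'])"
```

```text
tcp st [  0.7 171.8 410.1] 19.8
scene 99 mean [ 11.6 172.7 125.1] range [[-20.3, 165.0, 100.7], [30.5, 175.2, 151.1]] top 3 [-11.1 174.9 151.6]
side 167 mean [ -3.1 166.1 130.9] range [[-29.8, 162.0, 101.8], [24.7, 172.2, 156.1]] top 30 [ -3.9 167.8 153.8]
wrist 259 mean [ 12.6 171.  142.5] range [[-23.3, 164.7, 102.9], [29.2, 176.1, 154.6]] top 154 [  2.3 171.6 153. ]
scene 56 [ 50.  -9. 177.]
side 30 [ 38.4 -17.2 175.7]
```

View pics/a6.png

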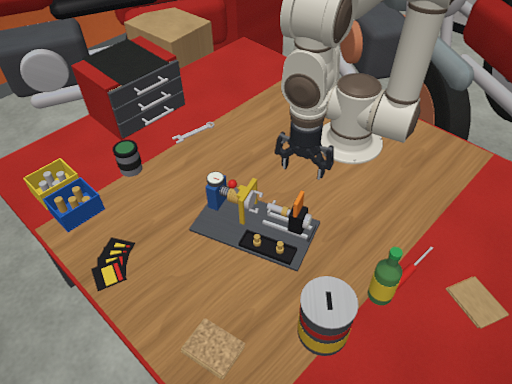

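The paddle at (298,208) has slid out by 50 mm, the knob at (233,184) is parked, the bystanders are where they were, and the gripper is clear.

```bash
python3 -c "
from h import *
print(ticket.finish_job())"
```

```text
the job is handed in; nothing more can be done
None
```

The sleeve is parked and held by itself, the inflator is slid out 50 mm to the end of its rails, and nothing else on the table moved; I handed the job in at about 20 s, and no verdict was returned.

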